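# Seat the mould's collar plate on its pins

### The arm

A 6-joint arm with a two-finger parallel gripper is mounted at the origin on the work surface. World frame = base frame: x ahead of the robot, y to its left, z up, the work surface at z = 0. Lengths are in mm, angles in rad, forces in N, time in s.
With the tool pointing down it reaches from about 300 to 775 mm from the base axis. Payload 14.6 kg.
Tool frame: the origin (TCP) lies at the very end of the fingers, on their centre line; the grasp point (between the pads) lies 19 mm behind it; z points along the fingers, y is the line along which they close (so a half turn about z gives the same grasp; the last joint's range is limited). The gripper opens to 94 mm and grips with 3 to 60 N. Pads are 16 mm wide; open, the fingers measure 119 mm over their backs; the gripper's body (75 mm by 177 mm) begins 78 mm behind the grasp point.
Start: joints at [-1.288, 0.3, 1.521, -0, 1.321, -0.067], TCP at [188.483, -516.685, 205.446] pointing down, gripper open.
Joint ranges: [-3.03, 3.03], [-0.79, 2.21], [0.23, 2.52], [-1.04, 4.18], [0, 3.07], [-2.55, 2.55]. Speed limits (rad/s): [2.22, 2.22, 2.57, 3.14, 3.14, 3.14].

### API

Orientations are given as [roll, pitch, yaw] about the fixed x, y, z axes, in that order (R = Rz(yaw) Ry(pitch) Rx(roll)).
In Python, from cell import manip, camera, get_calibration gives the robot as it stands.
- The arm moves only by the tool arm_command, never from a script. Its argument "targets" is a list of rows, each an object of numbers: "hand": the opening, from -1 (shut) to 1 (fully open), so that 0 is half open; "x", "y", "z": the shift along the tool's x, y, z in m; "yaw": the turn about the tool's z in rad. In form: [{"hand": .., "x": .., "y": .., "z": .., "yaw": ..}, ...]. A call has 1 to 10 rows; each row shifts and turns the commanded pose from where the row before left it, along the tool's axes as they then stand; what a row does not reach is not made up. A row lasts 1/10 s, in which the tool goes at most 50 mm and 8.59 degrees, less where a joint would pass 70% of its speed; a pose out of reach is approached as far as the arm can. A call is refused whole if a number of a shift passes 0.05 or a number of a turn 0.15, either way. A call with a gripper value outside its range is refused whole. The fingers move at their own pace and stop on an object; "newtons" is the grip in N (left out, the last holds). Time passes only in rows, so rows that do not move let the fingers close. It gives the time, the measured TCP pose, the force, the opening and the grip force at its end, in the units of the state.
- manip.read_state(): the state, without advancing time (a new reading comes with each control period).
- camera(name): name is "side" or "top" or "wrist"; returns the picture (480x640x3 uint8, red, green, blue); there is no depth.
- get_calibration(name): a dict with "K" (3x3 intrinsics, pixels), "cam_to_world" (4x4, takes a point from camera to world coordinates). Camera axes: x right, y up, looking along -z (the intrinsics and any distortion apply to the point x, -y, -z); pixel columns grow to the right and rows downward; lengths in mm; the calibration is good to about 2 mm. A picture is of the moment at which its call begins: read the wrist's pose just before it. get_calibration takes no time and is no camera call; for the wrist camera it gives the pose at the moment of the call.
- manip.sign_off(): hands the job in; it is judged then, once.
The state is a dict: "clock": time; "joints": joint angles; "qd": joint speeds; "effort": joint torques, N m; "eef_pos": TCP position; "eef_rot": TCP orientation; "wrist_force": force on the tool from outside, world axes, zero at the start; "moment": the same for the moment, N m; "finger_gap": finger opening in mm; "finger_force": force on a finger pad.
Only numpy, scipy, OpenCV 4.12 (cv2) and the standard library are available. Lean on these libraries where they do the work, as an engineer would, in place of code of your own. Each camera call takes 0.05 s, during which the arm holds its last target. There are 200 camera calls.

### The job

With the fingertips, push the aluminium collar plate along the ledge of the mould base until its two end holes drop over the two locating pins and it lies flat and fully down on the seat. Only push it: do not pick it up or tip it over, and leave the tools and other things on the bench where they are.

Things in the scene. Friction and masses are not known exactly. Their poses are not given: they have to be found in the camera images.
- collar_plate: loose bare aluminium plate, 140 mm along its x, 100 along its y, 10 thick, about 0.33 kg, origin at the centre of its underside. A round opening 50 mm wide in the middle and a round hole 17 mm wide at each end (52 mm to -x and +x of the middle). It starts flat on the ledge of the mould base, up to about 20 degrees askew and 15 mm off line.
- hole0 (a point): centre of the plate's -x end hole, at the plate's underside
- hole1 (a point): centre of the plate's +x end hole, at the plate's underside
- mould_base: dark steel base fixed to the bench, 170 mm wide along its x, reaching from 217 mm to -y to 68 mm to +y of its origin, which lies on the bench (z = 0) midway between the two pins; z up. Its -y part is a raised ledge (see step), its +y part the lower seat (see seat). No side rails. The plate is pushed along the base's +y, from the ledge over the seat.
- step (a point): middle of the ledge's end, at its top: 54 mm to -y of the base's origin, 18 mm above the bench. The flat ledge runs from here to -y over the full width. Pushed to +y beyond it, the plate rides over boss and pins about level with the ledge; when its holes meet the pins it drops 10 mm and its top is then level with the ledge.
- seat (a point): middle of the seat, a flat 8 mm above the bench, over the base's origin. Here stands a round boss 30 mm wide, its top 17.5 mm above the bench, which enters the plate's middle opening loosely. Seated, the plate's underside lies on the seat, its centre at this point, its axes parallel to the base's, its trailing edge 4 mm beyond the step.
- pin0 (a point): tip of the pin at x = -52 mm of the base: a steel pin 14 mm wide that stands 9 mm up from the seat (tip 17 mm above the bench), its upper 5.5 mm tapered to 6 mm; it goes into hole0
- pin1 (a point): tip of the like pin at x = +52 mm of the base; it goes into hole1
- block_cup: bystander: wooden shaping block: a cup 76 mm wide, 45 mm high, with a handle out along its +x to 160 mm; stands loose on the bench, origin at the level of the bench
- paperweight: bystander: green glass paperweight, 72 mm wide, 53 mm high; stands loose on the bench, origin at the level of the bench
- wax_puck: bystander: round cake of wax, 64 mm wide, 24 mm high; stands loose on the bench, origin at the level of the bench
- frit_jar: bystander: amber jar with a steel cap, 60 mm wide, 85 mm high; stands loose on the bench, origin at the level of the bench
- shears: bystander: shears lying flat, about 205 mm long, 10 mm high; origin at the rivet, handles along -x; stands loose on the bench, origin at the level of the bench
- jacks: bystander: jacks (big steel tweezers) lying flat, 350 mm long along x, 60 mm wide, 14 mm high; stands loose on the bench, origin at the level of the bench
- paddle: bystander: cork paddle with a wooden handle, 300 mm long along x, 85 mm wide, 20 mm high; stands loose on the bench, origin at the level of the bench
Things that resemble listed ones, but are neither listed nor needed, are in the scene too. Of the things that look like the collar_plate, the middle-sized one is meant.

How it is judged:
By the outcome, as a careful person would: the job done as asked, in the order asked, and still so for the second after the job is handed in, with the robot touching nothing.
It also fails if it takes over 67 s, if anything falls off the work surface, if the arm or the gripper's body presses on something with over 40 N, if the wrist force passes 120 N, or if a joint passes its speed limit or range.

## Working session

There is one attempt and no reset: what is moved stays moved. The work goes in short steps, Python scripts to look and compute and a tool call to move; the robot and the scene stay as the last step left them, time stands still between calls to the robot, and variables do not carry over. Pictures are saved under pics/ and viewed, at most 10 in all, crops included, and the job is handed in when it is done.

Besides the shell and the picture viewer there is one more tool, called after "Emit:" in YAML: its name, and indented under it one key for each argument. arm_command: Moves the arm, as the interface text tells. Its arguments: {"type":"object","properties":{"targets":{"type":"array"},"newtons":{"type":"number"}},"required":["targets"]}

```bash
mkdir -p pics; python3 - <<'E'
from cell import manip, camera, get_calibration
import cv2, numpy as np
for n in ("top","side"):
    im=camera(n); cv2.imwrite(f"pics/{n}0.png",im[:,:,::-1])
    c=get_calibration(n); print(n,{k:np.round(v,3).tolist() if not isinstance(v,str) else v for k,v in c.items()})
s=manip.read_state(); print(s)
E
```

```text
top {'K': [[479.024, 0.0, 317.139], [0.0, 479.024, 239.48], [0.0, 0.0, 1.0]], 'cam_to_world': [[0.029, 0.997, -0.077, 418.134], [-0.999, 0.028, -0.022, -78.371], [-0.02, 0.077, 0.997, 1032.815], [0.0, 0.0, 0.0, 1.0]]}
side {'K': [[494.815, 0.0, 325.494], [0.0, 494.815, 250.877], [0.0, 0.0, 1.0]], 'cam_to_world': [[-0.972, 0.133, -0.192, 240.685], [-0.234, -0.595, 0.769, 862.259], [-0.012, 0.793, 0.61, 782.558], [0.0, 0.0, 0.0, 1.0]]}
{'clock': 0.1, 'joints': array([-1.28762236e+00,  3.00412398e-01,  1.52153167e+00, -2.76037284e-05,
        1.32066117e+00, -6.65940430e-02]), 'qd': array([ 0.00204519, -0.00095744, -0.00171381, -0.00180852,  0.00024103,
        0.00052521]), 'effort': array([-1.60648860e-04, -5.32641327e+01, -3.53287303e+01,  7.08532822e-02,
        2.34265690e-02, -5.53447967e-05]), 'eef_pos': array([ 188.4026274 , -516.47838686,  204.93942113]), 'eef_rot': array([-3.14058053e+00, -4.07040420e-05,  3.49774832e-01]), 'wrist_force': array([-0.63953438, -0.64736784, -0.06576145]), 'moment': array([-0.02274358,  0.02830824, -0.02261523]), 'finger_force': 0.0, 'finger_gap': 93.72627278990139}
```

View pics/top0.png

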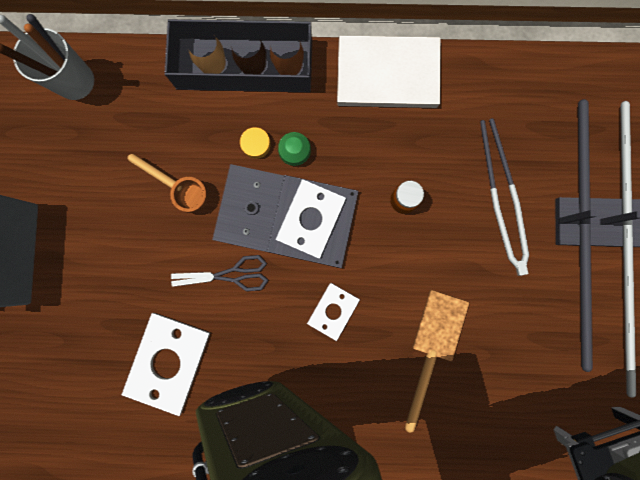

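View pics/side0.png

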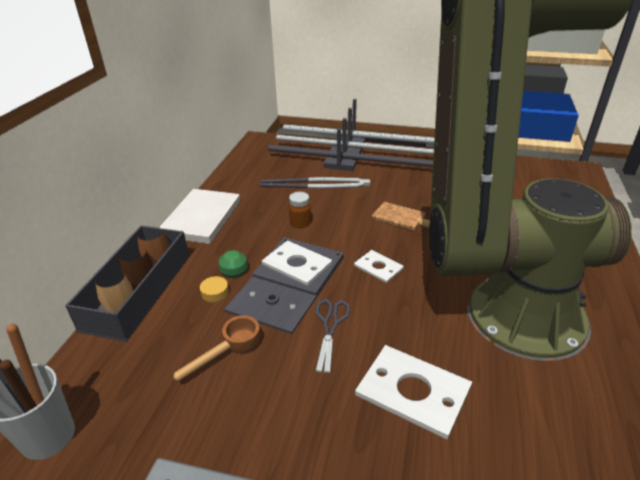

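Candidates for the plate in the top picture are (311,218) on the ledge, a small one at (333,311) and a large one at (166,364). I choose (311,218), the middle-sized one lying on the base. The boss is at (252,208) and the pins at about (256,185) and (246,231). Next I check this in a close crop and measure.

```bash
cat > h.py <<'E'
from cell import manip, camera, get_calibration
import cv2, numpy as np
def ray(name,uv,z,c=None):
    c=c or get_calibration(name); K=np.array(c["K"]); T=np.array(c["cam_to_world"])
    d=T[:3,:3]@(np.array([1,-1,-1])*(np.linalg.inv(K)@[uv[0],uv[1],1])); o=T[:3,3]
    return o+d*(z-o[2])/d[2]
def proj(c,p):
    K=np.array(c["K"]); T=np.array(c["cam_to_world"])
    q=K@(np.array([1,-1,-1])*(T[:3,:3].T@(np.array(p)-T[:3,3]))); return q[:2]/q[2]
def plate(im,near,zt,name,c=None,thr=200,minhole=20):
    """white plate contour nearest pixel; returns area, centre & holes in world at z=zt"""
    g=im.min(axis=2); m=(g>thr).astype(np.uint8)
    cs,h=cv2.findContours(m,cv2.RETR_CCOMP,cv2.CHAIN_APPROX_NONE)
    b=[i for i in range(len(cs)) if h[0][i][3]<0 and cv2.contourArea(cs[i])>500 and cv2.pointPolygonTest(cs[i],near,True)>-15]
    i=max(b,key=lambda i:cv2.contourArea(cs[i]))
    W=lambda pts:np.array([ray(name,p,zt,c)[:2] for p in pts])
    box=cv2.minAreaRect(W(cs[i][:,0]).astype(np.float32))
    hs=[]
    for j in range(len(cs)):
        if h[0][j][3]==i and cv2.contourArea(cs[j])>minhole:
            w=W(cs[j][:,0]).astype(np.float32); M=cv2.moments(w); hs.append((M["m10"]/M["m00"],M["m01"]/M["m00"],2*np.sqrt(abs(M["m00"])/np.pi)))
    return box,hs
E
python3 - <<'E'
from h import *
t=cv2.imread("pics/top0.png")[:,:,::-1].copy(); s=cv2.imread("pics/side0.png")[:,:,::-1].copy()
for n,im,p in (("top",t,(300,235)),("side",s,(275,262)),("top",t,(325,300)),("top",t,(150,390))):
    for zt in ([28] if p[0] in(300,275) else [10]): print(n,p,plate(im,p,zt,n))
print("approx pins", [ray("top",p,17).round(1) for p in ((256,185),(252,208),(246,231))])
print("side pins",[ray("side",p,17).round(1) for p in ((250,289),(272,297),(291,310))])
a=cv2.resize(t[155:275,205:365],None,fx=4.5,fy=4.5,interpolation=cv2.INTER_CUBIC)
cv2.imwrite("pics/crop.png",a[:,:,::-1])
E
```

```text
top (300, 235) (((539.9747924804688, -40.32591247558594), (100.67365264892578, 140.40956115722656), 68.05108642578125), [(492.39226375899676, -20.975598813668608, np.float64(18.892480039020548)), (540.1752169637886, -40.284134778502455, np.float64(51.574146960356025)), (588.4169864098283, -59.633263669834406, np.float64(18.615968470100547))])
side (275, 262) (((539.280517578125, -38.232635498046875), (99.97024536132812, 139.203369140625), 68.17057037353516), [(491.20991721409683, -17.984042127223418, np.float64(19.454837226082326)), (539.312393233737, -37.19572665448503, np.float64(52.63196458459289)), (588.1219113258486, -56.96227402846417, np.float64(19.370894148923984))])
top (325, 300) (((345.68377685546875, -93.3609848022461), (70.7413558959961, 98.9422378540039), 61.91597366333008), [(313.1766417028193, -75.97879720087684, np.float64(14.01870562412447)), (345.7430508345236, -93.5256230181172, np.float64(37.43312618324265)), (377.77365732081716, -110.71434618028385, np.float64(14.305898753586199))])
top (150, 390) (((224.95567321777344, 258.02996826171875), (130.0372772216797, 180.8494415283203), 72.53057861328125), [(161.00829535571216, 278.3268007364369, np.float64(24.88065114182615)), (224.92611007483052, 258.1621228868077, np.float64(66.94072136992303)), (289.14443415634923, 237.92993384202975, np.float64(24.466419454393453))])
approx pins [array([610.2,  79.3,  17. ]), array([560.2,  85.9,  17. ]), array([510.3,  96.8,  17. ])]
side pins [array([618.5,  75.3,  17. ]), array([560.2,  89.8,  17. ]), array([506.1, 120.4,  17. ])]
```

View pics/crop.png

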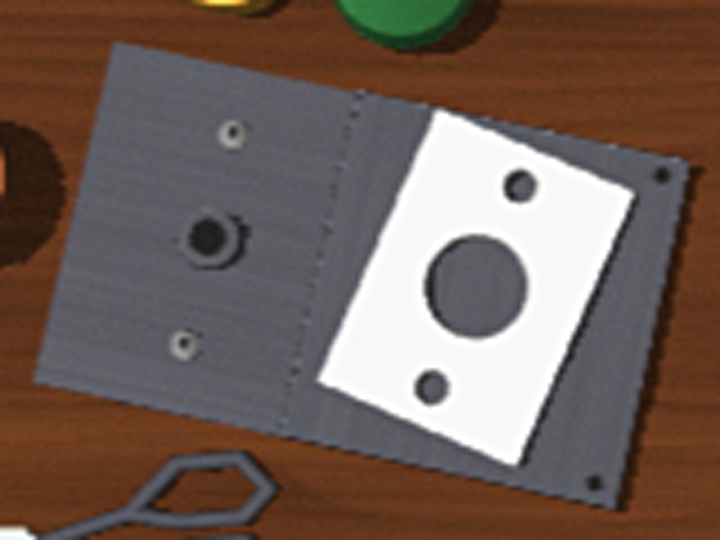

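The crop confirms the choice: the plate on the ledge measures 100 x 140 mm. The pins show at crop (232,134) and (184,344), with the boss between them at about (210,240). The next step is to refine the pins and boss, and work out the base frame.

```bash
python3 - <<'E'
from h import *
t=cv2.imread("pics/top0.png"); s=cv2.imread("pics/side0.png")
def blob(im,uv,r):
    x,y=map(int,np.round(uv)); p=im[y-r:y+r+1,x-r:x+r+1].min(axis=2).astype(float)
    w=np.clip(p-np.median(p)-12,0,None)+np.clip(np.median(p)-25-p,0,None)
    yy,xx=np.mgrid[y-r:y+r+1,x-r:x+r+1]; return (w*xx).sum()/w.sum(),(w*yy).sum()/w.sum()
for n,im,pts in (("top",t,[(245.5,231),(252,208),(256.2,184.4)]),("side",s,[(250,289),(272,297),(291,310)])):
    if n=="side":
        # predict from top
        pts=[proj(get_calibration("side"),ray("top",q,17)) for q in [(245.5,231),(252,208),(256.2,184.4)]]
    c=[blob(im,p,6) for p in pts]; w=[ray(n,q,14)[:2] for q in c]
    print(n,np.round(c,1).tolist(),np.round(w,1).tolist(),"dist",np.linalg.norm(w[2]-w[0]).round(1),"ang",np.degrees(np.arctan2(*(w[2]-w[0])[::-1])).round(2),"mid",((w[0]+w[2])/2).round(1))
# base outer corners: from crop
C=lambda u,v:((u+.5)/4.5-.5+205,(v+.5)/4.5-.5+155)
q=[ray("top",C(*p),z)[:2] for p,z in (((116,42),8),((37,381),8),((688,160),18),((616,508),18))]
print(np.round(q,1).tolist())
for a,b in((1,0),(3,2),(2,0),(3,1)):
    d=q[b]-q[a]; print(a,b,np.linalg.norm(d).round(1),np.degrees(np.arctan2(d[1],d[0])).round(2))
print("top-corner centre est base centre y=-74.5:",(sum(q)/4).round(1))
E
```

```text
top [[244.7, 231.7], [251.1, 207.8], [255.5, 184.9]] [[509.1, 100.2], [560.9, 88.3], [611.1, 80.9]] dist 103.8 ang -10.67 mid [560.1  90.5]
side [[292.0, 306.0], [271.9, 297.3], [251.9, 293.4]] [[508.5, 104.8], [561.4, 87.9], [610.5, 85.3]] dist 103.8 ang -10.79 mid [559.5  95. ]
[[657.0, 138.5], [491.3, 169.3], [604.4, -138.9], [438.3, -108.9]]
1 0 168.6 -10.54
3 2 168.8 -10.24
2 0 282.4 79.27
3 1 283.3 79.23
top-corner centre est base centre y=-74.5: [547.7  15. ]
```

Emit:
arm_command:
  targets:
    - {"yaw": -0.14,"hand": 1}
    - {"yaw": -0.14,"hand": 1}
    - {"yaw": -0.14,"hand": 1}
    - {"yaw": -0.14,"hand": 1}
    - {"yaw": -0.14,"hand": 1}
    - {"yaw": -0.14,"hand": 1}
    - {"x": 0.03,"y": 0.009,"hand": 1}
    - {"x": 0.036,"y": 0.0105,"hand": 1}
    - {"x": 0.036,"y": 0.0105,"hand": 1}
    - {"x": 0.036,"y": 0.0105,"hand": 1}

```text
schema error: expected keys hand, x, y, z, yaw
```

Emit:
arm_command:
  targets:
    - {"x": 0.036,"y": 0.0105,"hand": 1}
    - {"x": 0.036,"y": 0.0105,"hand": 1}
    - {"x": 0.036,"y": 0.0105,"hand": 1}
    - {"x": 0.036,"y": 0.0105,"hand": 1}
    - {"x": 0.036,"y": 0.0105,"hand": 1}
    - {"x": 0.036,"y": 0.0105,"hand": 1}
    - {"x": 0.036,"y": 0.0105,"hand": 1}
    - {"x": 0.036,"y": 0.0105,"hand": 1}
    - {"x": 0.036,"y": 0.0105,"hand": 1}
    - {"hand": 1}

```text
schema error: expected keys hand, x, y, z, yaw
```

Emit:
arm_command:
  targets:
    - {"hand": 1,"x": 0,"y": 0,"z": 0,"yaw": -0.14}
    - {"hand": 1,"x": 0,"y": 0,"z": 0,"yaw": -0.14}
    - {"hand": 1,"x": 0,"y": 0,"z": 0,"yaw": -0.14}
    - {"hand": 1,"x": 0,"y": 0,"z": 0,"yaw": -0.14}
    - {"hand": 1,"x": 0,"y": 0,"z": 0,"yaw": -0.14}
    - {"hand": 1,"x": 0,"y": 0,"z": 0,"yaw": -0.14}
    - {"hand": 1,"x": 0.03,"y": 0.009,"z": 0,"yaw": 0}
    - {"hand": 1,"x": 0.036,"y": 0.0105,"z": 0,"yaw": 0}
    - {"hand": 1,"x": 0.036,"y": 0.0105,"z": 0,"yaw": 0}
    - {"hand": 1,"x": 0.036,"y": 0.0105,"z": 0,"yaw": 0}

```text
clock: 1.1
eef_pos: [278.0, -402.3, 205.2]
eef_rot: [-3.141, -0.0, 1.189]
wrist_force: [0.3, -0.7, -0.3]
finger_gap: 94.1
finger_force: 0.0
```

Emit:
arm_command:
  targets:
    - {"hand": 1,"x": 0.036,"y": 0.0105,"z": 0,"yaw": 0}
    - {"hand": 1,"x": 0.036,"y": 0.0105,"z": 0,"yaw": 0}
    - {"hand": 1,"x": 0.036,"y": 0.0105,"z": 0,"yaw": 0}
    - {"hand": 1,"x": 0.036,"y": 0.0105,"z": 0,"yaw": 0}
    - {"hand": 1,"x": 0.036,"y": 0.0105,"z": 0,"yaw": 0}
    - {"hand": 1,"x": 0.036,"y": 0.0105,"z": 0,"yaw": 0}
    - {"hand": 1,"x": 0.036,"y": 0.0105,"z": 0,"yaw": 0}
    - {"hand": 1,"x": 0.036,"y": 0.0105,"z": 0,"yaw": 0}
    - {"hand": 1,"x": 0.036,"y": 0.0105,"z": 0,"yaw": 0}
    - {"hand": 1,"x": 0,"y": 0,"z": 0,"yaw": 0}

```text
clock: 2.1
eef_pos: [487.1, -135.2, 205.0]
eef_rot: [-3.141, -0.0, 1.193]
wrist_force: [0.3, -0.1, 0.1]
finger_gap: 93.8
finger_force: 0.0
```

Emit:
arm_command:
  targets:
    - {"hand": 1,"x": 0.02,"y": 0.0065,"z": 0,"yaw": 0}
    - {"hand": 1,"x": 0.02,"y": 0.0065,"z": 0,"yaw": 0}
    - {"hand": 1,"x": 0,"y": 0,"z": 0.03,"yaw": 0}
    - {"hand": 1,"x": 0,"y": 0,"z": 0.03,"yaw": 0}
    - {"hand": 1,"x": 0,"y": 0,"z": 0.03,"yaw": 0}
    - {"hand": 1,"x": 0,"y": 0,"z": 0.03,"yaw": 0}
    - {"hand": 1,"x": 0,"y": 0,"z": 0.03,"yaw": 0}
    - {"hand": 1,"x": 0,"y": 0,"z": 0.015,"yaw": 0}
    - {"hand": 1,"x": 0,"y": 0,"z": 0,"yaw": 0}
    - {"hand": 1,"x": 0,"y": 0,"z": 0,"yaw": 0}

```text
clock: 3.1
eef_pos: [512.6, -106.1, 40.9]
eef_rot: [3.142, 0.0, 1.189]
wrist_force: [-1.0, 0.3, 0.7]
finger_gap: 94.1
finger_force: 0.0
```

```bash
python3 - <<'E'
from h import *
c=get_calibration("wrist"); im=camera("wrist"); t=camera("top")
cv2.imwrite("pics/w1.png",np.hstack([cv2.resize(im,(400,300)),cv2.resize(t[120:300,180:420],(400,300))])[:,:,::-1])
s=manip.read_state(); print(s["eef_pos"].round(1),s["wrist_force"].round(1),s["joints"].round(2))
E
```

```text
[ 513.  -106.1   41.6] [-0.   0.2  0.4] [-0.27  0.44  1.75 -0.    0.95  0.11]
```

View pics/w1.png

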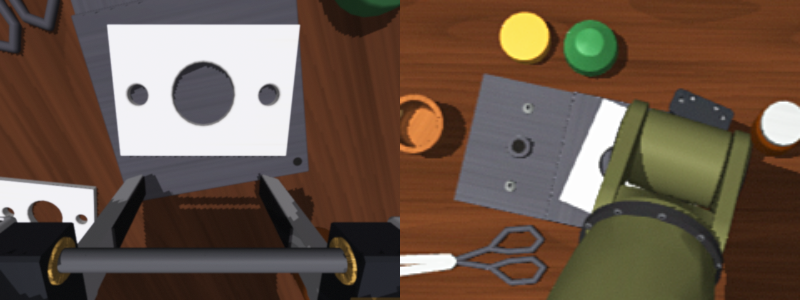

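The wrist view shows the plate centred ahead of the two open fingers: opening at (203,93), fingers at about x=145 and x=268, trailing edge at row 155. The top view shows the pins, but the arm hides the plate's rear. I now lower to just above the ledge and approach.

Emit:
arm_command:
  targets:
    - {"hand": 1,"x": 0,"y": 0,"z": 0.01,"yaw": 0}
    - {"hand": 1,"x": 0,"y": 0,"z": 0.008,"yaw": 0}
    - {"hand": 1,"x": 0,"y": 0,"z": 0,"yaw": 0}
    - {"hand": 1,"x": 0,"y": 0,"z": 0,"yaw": 0}

```text
clock: 3.6
eef_pos: [512.4, -105.7, 22.2]
eef_rot: [-3.141, 0.0, 1.19]
wrist_force: [-0.4, 0.5, 0.1]
finger_gap: 94.0
finger_force: 0.0
```

Emit:
arm_command:
  targets:
    - {"hand": 1,"x": 0.003,"y": 0,"z": 0,"yaw": 0}
    - {"hand": 1,"x": 0.003,"y": 0,"z": 0,"yaw": 0}
    - {"hand": 1,"x": 0.003,"y": 0,"z": 0,"yaw": 0}
    - {"hand": 1,"x": 0,"y": 0,"z": 0,"yaw": 0}

```text
clock: 4.0
eef_pos: [516.1, -96.9, 22.6]
eef_rot: [3.141, -0.0, 1.19]
wrist_force: [0.4, 0.4, -0.2]
finger_gap: 93.8
finger_force: 0.0
```

Emit:
arm_command:
  targets:
    - {"hand": 1,"x": 0.002,"y": 0,"z": 0.001,"yaw": 0}
    - {"hand": 1,"x": 0.002,"y": 0,"z": 0,"yaw": 0}
    - {"hand": 1,"x": 0.002,"y": 0,"z": 0,"yaw": 0}
    - {"hand": 1,"x": 0.002,"y": 0,"z": 0,"yaw": 0}

```text
clock: 4.4
eef_pos: [518.8, -89.9, 21.4]
eef_rot: [-3.141, 0.0, 1.19]
wrist_force: [-0.2, -2.1, -1.5]
finger_gap: 94.0
finger_force: 0.9
```

```bash
cat >> h.py <<'E'
O=np.array([561,88.5]); A=np.radians(-10.6); EX=np.array([np.cos(A),np.sin(A)]); EY=np.array([-np.sin(A),np.cos(A)])
def inbase(p): d=np.array(p)[:2]-O; return np.round([d@EX,d@EY],1)
def look(zt=28,near=None):
    s=manip.read_state(); c=get_calibration("wrist"); im=camera("wrist")
    near=near or (325,235)
    b,h=plate(im,near,zt,"wrist",c,thr=185,minhole=200)
    print("tcp",s["eef_pos"].round(1),"base",inbase(s["eef_pos"]),"yawrel",np.degrees(s["eef_rot"][2]-np.pi/2-A).round(1),"F",s["wrist_force"].round(1),"t",s["clock"])
    print("box",np.round(b[1],1),"ang",round(b[2],2),"centre base",inbase(b[0]))
    h=[q for q in h if 12<q[2]<60]; h.sort(key=lambda q:q[0]); print("holes base",[(inbase(q[:2]).tolist(),round(float(q[2]),1)) for q in h])
    if len(h)>=2: print("yaw rel base",np.degrees(np.arctan2(h[-1][1]-h[0][1],h[-1][0]-h[0][0])-A).round(2))
    return im,c
E
python3 - <<'E'
from h import *
im,c=look()
cv2.imwrite("pics/w2.png",im[:,:,::-1])
E
```

```text
tcp [518.8 -89.9  21.4] base [  -8.7 -183.1] yawrel -11.2 F [-0.2 -2.1 -1.5] t 4.4
box [ 99.5 140. ] ang 68.17 centre base [   2.6 -124.5]
holes base [([-48.4, -113.9], 18.5), ([2.5, -123.9], 51.1), ([53.5, -134.0], 18.4)]
yaw rel base -11.21
```

Emit:
arm_command:
  targets:
    - {"hand": 1,"x": 0.004,"y": 0.0012,"z": 0,"yaw": -0.028}
    - {"hand": 1,"x": 0.004,"y": 0.0012,"z": 0,"yaw": -0.028}
    - {"hand": 1,"x": 0.004,"y": 0.0012,"z": 0,"yaw": -0.028}
    - {"hand": 1,"x": 0.004,"y": 0.0012,"z": 0,"yaw": -0.028}
    - {"hand": 1,"x": 0.004,"y": 0.0012,"z": 0,"yaw": -0.028}
    - {"hand": 1,"x": 0.004,"y": 0.0012,"z": 0,"yaw": -0.028}
    - {"hand": 1,"x": 0.004,"y": 0.0012,"z": 0,"yaw": -0.028}
    - {"hand": 1,"x": 0.001,"y": 0,"z": 0,"yaw": 0}

```text
clock: 5.25
eef_pos: [535.4, -64.3, 21.5]
eef_rot: [3.142, 0.0, 1.388]
wrist_force: [-0.3, -1.2, 1.0]
finger_gap: 93.8
finger_force: 1.0
```

```bash
python3 - <<'E'
from h import *
im,c=look()
cv2.imwrite("pics/w3.png",im[:,:,::-1])
E
```

```text
tcp [535.4 -64.3  21.5] base [   3.  -154.9] yawrel 0.1 F [-0.3 -1.2  1. ] t 5.25
box [ 99.6 139.9] ang 79.51 centre base [  2.5 -95. ]
holes base [([-49.5, -94.6], 18.5), ([2.4, -94.4], 51.2), ([54.4, -94.3], 18.4)]
yaw rel base 0.14
```

View pics/w3.png

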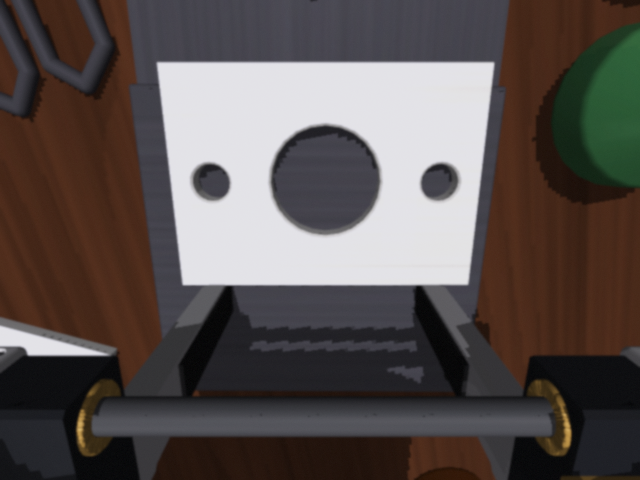

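The wrist view shows the plate square to the fingers (opening at (326,180), holes at (211,181) and (439,181)). The step corners of the ledge are at about (132,85) and (505,87). I measure the base sides in this same view to get the lateral offset free of camera bias.

```bash
cat >> h.py <<'E'
def sides(im,c,rows,z,mid=320):
    hsv=cv2.cvtColor(im,cv2.COLOR_RGB2HSV); wood=cv2.medianBlur((hsv[:,:,1]>110).astype(np.uint8),5)
    L=[];R=[]
    for r in rows:
        w=np.where(wood[r]>0)[0]; l=w[w<mid-100]; q=w[w>mid+100]
        if len(l): L.append(inbase(ray("wrist",(l.max()+.5,r),z,c)))
        if len(q): R.append(inbase(ray("wrist",(q.min()-.5,r),z,c)))
    for n,P in (("L",L),("R",R)):
        P=np.array(P); k=np.polyfit(P[:,1],P[:,0],1); res=P[:,0]-np.polyval(k,P[:,1]); ok=abs(res)<2
        k=np.polyfit(P[ok,1],P[ok,0],1)
        print(n,"z",z,"n",ok.sum(),"slope deg",np.degrees(np.arctan(k[0])).round(2),"x at y",[(y,np.polyval(k,y).round(1)) for y in(0,int(P[:,1].mean()))])
E
python3 - <<'E'
from h import *
im=cv2.imread("pics/w3.png")[:,:,::-1].copy(); c=get_calibration("wrist")
sides(im,c,range(100,260,4),18); sides(im,c,range(5,70,3),8)
print(inbase(ray("wrist",(132,86),18,c)),inbase(ray("wrist",(505,88),18,c)))
t=camera("top"); cv2.imwrite("pics/t4.png",t[:,:,::-1])
E
```

```text
L z 18 n 40 slope deg 0.45 x at y [(0, np.float64(-85.3)), (-95, np.float64(-86.1))]
R z 18 n 40 slope deg 0.25 x at y [(0, np.float64(83.9)), (-94, np.float64(83.5))]
L z 8 n 22 slope deg 0.31 x at y [(0, np.float64(-86.2)), (-31, np.float64(-86.4))]
R z 8 n 22 slope deg 0.05 x at y [(0, np.float64(84.5)), (-31, np.float64(84.4))]
[-83.9 -53.3] [ 83.1 -54. ]
```

Emit:
arm_command:
  targets:
    - {"hand": 1,"x": 0.004,"y": -0.0003,"z": 0,"yaw": 0.002}
    - {"hand": 1,"x": 0.004,"y": -0.0003,"z": 0,"yaw": 0.002}
    - {"hand": 1,"x": 0.004,"y": -0.0003,"z": 0,"yaw": 0.002}
    - {"hand": 1,"x": 0.004,"y": -0.0003,"z": 0,"yaw": 0.001}
    - {"hand": 1,"x": 0.004,"y": -0.0003,"z": 0,"yaw": 0}
    - {"hand": 1,"x": 0.004,"y": -0.0003,"z": 0,"yaw": 0}
    - {"hand": 1,"x": 0.004,"y": -0.0003,"z": 0,"yaw": 0}
    - {"hand": 1,"x": 0.004,"y": -0.0003,"z": 0,"yaw": 0}
    - {"hand": 1,"x": 0.004,"y": -0.0004,"z": 0,"yaw": 0}
    - {"hand": 1,"x": 0.004,"y": -0.0004,"z": 0,"yaw": 0}

```text
clock: 6.35
eef_pos: [539.7, -24.5, 21.5]
eef_rot: [3.141, 0.0, 1.379]
wrist_force: [-0.2, -2.9, 0.6]
finger_gap: 93.7
finger_force: 1.4
```

```bash
sed -i 's/^O=.*A=np.radians(-10.6);/O=np.array([560.2,88.65]); A=np.radians(-10.87);/' h.py; python3 - <<'E'
from h import *
im,c=look()
cv2.imwrite("pics/w5.png",im[:,:,::-1])
sides(im,c,range(5,70,3),8); sides(im,c,range(170,270,4),18)
E
```

```text
tcp [539.7 -24.5  21.5] base [   1.2 -115. ] yawrel -0.1 F [-0.2 -2.9  0.6] t 6.35
box [ 99.6 140. ] ang 79.0 centre base [  1.1 -55.1]
holes base [([-50.9, -54.4], 18.4), ([1.0, -54.5], 51.1), ([52.9, -54.7], 18.3)]
yaw rel base -0.14
L z 8 n 22 slope deg 0.01 x at y [(0, np.float64(-85.6)), (8, np.float64(-85.6))]
R z 8 n 22 slope deg -0.32 x at y [(0, np.float64(85.3)), (8, np.float64(85.2))]
L z 18 n 24 slope deg 0.52 x at y [(0, np.float64(-84.1)), (-74, np.float64(-84.8))]
R z 18 n 24 slope deg -0.25 x at y [(0, np.float64(84.3)), (-74, np.float64(84.6))]
```

View pics/w5.png

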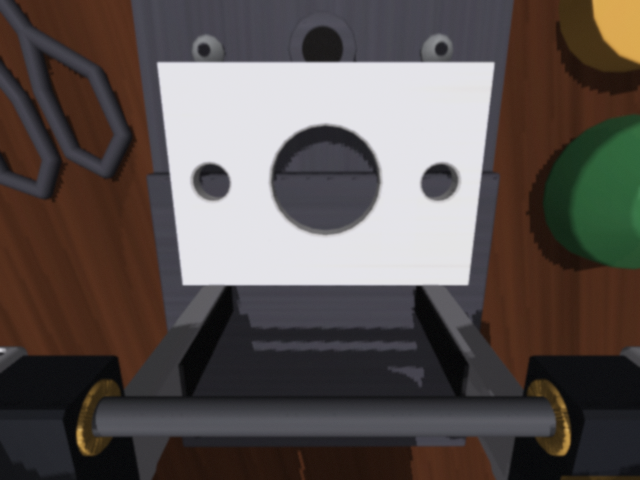

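The wrist view now shows the pin tips at (204,49) and (441,48), with the boss at about (322,43). The plate's front edge is at row 62 and its holes are at (211,181) and (439,181).

```bash
python3 - <<'E'
from h import *
im=cv2.imread("pics/w5.png"); c=get_calibration("wrist"); g=im.min(axis=2)
P=[]
for x,y in((204,49),(441,48)):
    p=g[y-7:y+8,x-8:x+9]; m=(p<55).astype(np.uint8); n,l,s,ce=cv2.connectedComponentsWithStats(m); i=1+np.argmax(s[1:,4])
    uv=ce[i]+[x-8,y-7]; w=ray("wrist",uv,17,c)[:2]; P.append(w); print(uv.round(1),s[i,4],inbase(w))
d=P[1]-P[0]; print(np.linalg.norm(d),np.degrees(np.arctan2(d[1],d[0])-A),inbase((P[0]+P[1])/2))
E
```

```text
[203.6  49.8] 102 [-52.2   2.2]
[441.   48.6] 107 [51.8  2.4]
104.0386935108988 0.1369501073421352 [-0.2  2.3]
```

Emit:
arm_command:
  targets:
    - {"hand": 1,"x": 0.004,"y": -0.0001,"z": 0,"yaw": -0.001}
    - {"hand": 1,"x": 0.004,"y": -0.0001,"z": 0,"yaw": -0.001}
    - {"hand": 1,"x": 0.004,"y": -0.0001,"z": 0,"yaw": -0.001}
    - {"hand": 1,"x": 0.004,"y": -0.0001,"z": 0,"yaw": -0.001}
    - {"hand": 1,"x": 0.004,"y": -0.0001,"z": 0,"yaw": -0.001}
    - {"hand": 1,"x": 0.004,"y": -0.0001,"z": 0,"yaw": 0}
    - {"hand": 1,"x": 0.004,"y": -0.0001,"z": 0,"yaw": 0}
    - {"hand": 1,"x": 0.004,"y": -0.0001,"z": 0,"yaw": 0}
    - {"hand": 1,"x": 0.004,"y": -0.0001,"z": 0,"yaw": 0}
    - {"hand": 1,"x": 0.004,"y": -0.0001,"z": 0,"yaw": 0}

```text
clock: 7.4
eef_pos: [546.3, 15.0, 21.5]
eef_rot: [3.142, 0.0, 1.384]
wrist_force: [-0.5, -4.3, 2.5]
finger_gap: 94.1
finger_force: 2.3
```

```bash
python3 - <<'E'
from h import *
im,c=look()
cv2.imwrite("pics/w6.png",im[:,:,::-1])
E
```

```text
tcp [546.3  15.   21.5] base [  0.2 -75. ] yawrel 0.2 F [-0.5 -4.3  2.5] t 7.4
box [ 99.6 140. ] ang 79.29 centre base [ -0.2 -15.1]
holes base [([-52.2, -14.6], 18.4), ([-0.3, -14.5], 51.0), ([51.5, -14.4], 18.3)]
yaw rel base 0.14
```

Emit:
arm_command:
  targets:
    - {"hand": 1,"x": 0.002,"y": 0,"z": 0,"yaw": 0}
    - {"hand": 1,"x": 0.002,"y": 0,"z": 0,"yaw": 0}
    - {"hand": 1,"x": 0.002,"y": 0,"z": 0,"yaw": 0}
    - {"hand": 1,"x": 0.002,"y": 0,"z": 0,"yaw": 0}
    - {"hand": 1,"x": 0.002,"y": 0,"z": 0,"yaw": 0}
    - {"hand": 1,"x": 0.001,"y": 0,"z": 0,"yaw": 0}
    - {"hand": 1,"x": 0.001,"y": 0,"z": 0,"yaw": 0}
    - {"hand": 1,"x": 0.001,"y": 0,"z": 0,"yaw": 0}
    - {"hand": 1,"x": 0.001,"y": 0,"z": 0,"yaw": 0}
    - {"hand": 1,"x": 0.001,"y": 0,"z": 0,"yaw": 0}

```text
clock: 8.45
eef_pos: [549.0, 29.6, 21.4]
eef_rot: [-3.142, -0.0, 1.384]
wrist_force: [-0.3, 0.4, -0.6]
finger_gap: 94.1
finger_force: 0.0
```

```bash
python3 - <<'E'
from h import *
im,c=look()
cv2.imwrite("pics/w7.png",im[:,:,::-1])
E
```

```text
tcp [549.   29.6  21.4] base [  0.1 -60.1] yawrel 0.2 F [-0.3  0.4 -0.6] t 8.45
box [ 94.1 132.5] ang 79.29 centre base [-0.3  2.9]
holes base [([-49.4, 3.1], 17.2), ([-0.3, 3.3], 48.1), ([48.7, 3.3], 17.1)]
yaw rel base 0.13
```

View pics/w7.png

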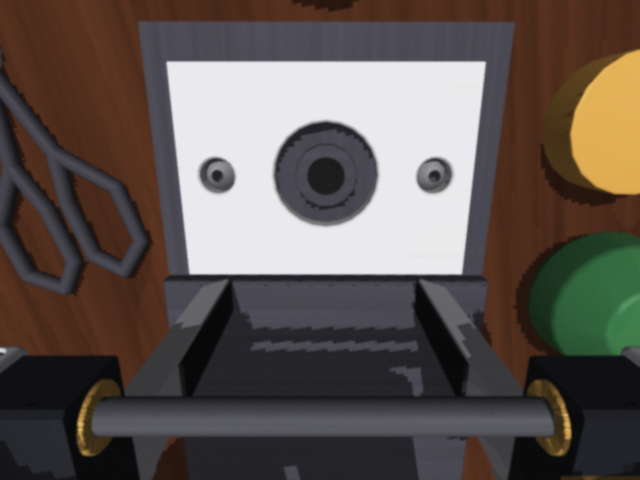

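The plate has dropped. The pins show inside the end holes at (218,175) and (434,175), the boss sits in the opening, and the force is zero. I retract the fingers, then check that the top lies at z = 18.

Emit:
arm_command:
  targets:
    - {"hand": 1,"x": -0.005,"y": 0,"z": 0,"yaw": 0}
    - {"hand": 1,"x": -0.005,"y": 0,"z": -0.01,"yaw": 0}
    - {"hand": 1,"x": 0,"y": 0,"z": -0.03,"yaw": 0}
    - {"hand": 1,"x": 0,"y": 0,"z": -0.03,"yaw": 0}
    - {"hand": 1,"x": 0,"y": 0,"z": -0.03,"yaw": 0}
    - {"hand": 1,"x": -0.03,"y": 0,"z": -0.02,"yaw": 0}
    - {"hand": 1,"x": -0.03,"y": 0,"z": 0,"yaw": 0}
    - {"hand": 1,"x": 0,"y": 0,"z": 0,"yaw": 0}
    - {"hand": 1,"x": 0,"y": 0,"z": 0,"yaw": 0}

```text
clock: 9.4
eef_pos: [535.8, -39.8, 141.9]
eef_rot: [3.141, -0.0, 1.382]
wrist_force: [-0.2, 0.5, 0.1]
finger_gap: 93.9
finger_force: 0.0
```

```bash
python3 - <<'E'
from h import *
im=cv2.imread("pics/w7.png")[:,:,::-1].copy()
im,c=look(18,(320,150)); cv2.imwrite("pics/w8.png",im[:,:,::-1])
t=camera("top"); s=camera("side"); cv2.imwrite("pics/fin.png",np.hstack([cv2.resize(t[120:300,180:420],(400,300)),cv2.resize(s[220:370,180:380],(400,300))])[:,:,::-1])
E
```

```text
Traceback (most recent call last):
  File "h.py", line 28, in look
    b,h=plate(im,near,zt,"wrist",c,thr=185,minhole=200)
        ~~~~~^^^^^^^^^^^^^^^^^^^^^^^^^^^^^^^^^^^^^^^^^^
  File "h.py", line 15, in plate
    i=max(b,key=lambda i:cv2.contourArea(cs[i]))
ValueError: max() iterable argument is empty
```

```bash
python3 - <<'E'
from h import *
c=get_calibration("wrist"); near=tuple(map(float,proj(c,[*(O+32*EY),18]))); print(near)
try: look(18,near)
except Exception as e: print(e)
t=camera("top"); s=camera("side"); cv2.imwrite("pics/fin.png",np.hstack([cv2.resize(t[120:300,180:420],(400,300)),cv2.resize(s[220:370,180:380],(400,300))])[:,:,::-1])
n=tuple(map(float,proj(get_calibration("side"),[*(O+32*EY),18]))); print(plate(s,n,18,"side"))
E
```

```text
(325.1039208847641, 10.100324959516199)
tcp [535.9 -39.3 141.7] base [   0.2 -130.2] yawrel 0.1 F [ 0.5 -0.6 -0.1] t 9.45
box [ 86.6 140.3] ang 79.26 centre base [-0.3 -5.1]
holes base [([-52.2, 1.5], 18.0), ([-0.3, 1.7], 50.8), ([51.6, 1.8], 17.9)]
yaw rel base 0.17
(((560.8440551757812, 90.98970031738281), (99.27059173583984, 139.00503540039062), 79.28691101074219), [(509.54524752402546, 100.83768215856233, np.float64(18.8743795266565)), (560.5896630399866, 91.76773185341227, np.float64(52.17954604108126)), (611.7068492591786, 81.14570341679163, np.float64(18.59768272835133))])
```

View pics/fin.png

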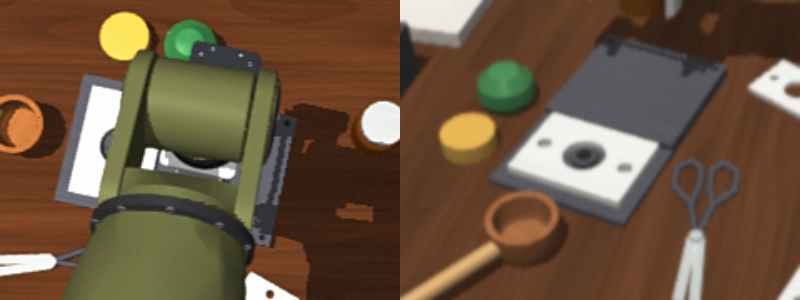

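The side view shows the plate flat on the seat with its top flush with the ledge, and no bystander near the work has moved. The hole spacing at z = 18 is 104 mm, the yaw matches the pins', and nothing touches the plate. I hand it in.

```bash
python3 -c "
from cell import manip; print(manip.sign_off())"
```

```text
the job is handed in; nothing more can be done
None
```

The collar plate was pushed along the ledge, dropped over both pins and lies flat and fully down on the seat; the job was handed in at about 9.6 s, and the result is not known.

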